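Change the show praline behind the cocoa tins

TASK

On the marble board, two cocoa tins stand in front of the show praline. Stand both tins on the cork mat, then move the dark praline from its white paper disc to the middle of the white plate and set the white striped praline in the middle of the paper disc in its stead, and only then put each tin back upright exactly where it stood. Leave the praline with the cream swirls where it is.

Things in the scene. Friction and masses are not known exactly. Their poses are not given: they have to be found in the camera images.
- tin_green_c (a point): Green cocoa tin with a green lid and a thin white band, an upright cylinder, 56 mm across, 100 mm high, 0.12 kg, loose; the point is its centre, 50 mm above its underside. z is its axis. It starts on the marble board, left or right of the other tin, their centres 70 mm apart, about 50 mm nearer to the robot than the paper disc. Grip it near the top, where fingers pass above the low praline behind.
- tin_gold_c (a point): Gold-coloured (brass) cocoa tin with a gold lid, of the same size and weight; the point is its centre, 50 mm above its underside.
- dark_c (a point): Dark chocolate praline with brown nibs on top, 36 x 30 x 21 mm (x, y, z), 20 g, loose; the point is its centre, half-way up. It starts on the paper disc on the marble board, behind the tins, its x roughly along the robot's x.
- striped_c (a point): White bar-shaped praline with thin brown stripes, 44 x 22 x 19 mm (x, y, z), 20 g, loose; the point is its centre, half-way up. It starts on the counter, nearer to the robot than the plate, its x roughly along the robot's x.
- swirl_c (a point): Milk chocolate praline with white cream swirls on top, 28 x 36 x 24 mm, loose, on the counter about 70 mm to the left or right of the striped one; the point is its centre. It is to stay where it is.
- mat: Flat cork mat, 100 x 130 mm (its x, y), 3 mm thick, fixed on the counter; origin at the centre of its underside. It has room for both tins side by side along its y.
- board: Marble board, 130 x 200 mm (its x, y), 10 mm thick, fixed on the counter, its long side pointing away from the robot; origin at the centre of its underside. Its own -y points away from the robot.
- doily: White paper disc, 50 mm across, 1.5 mm thick, fixed on the marble board; origin at the centre of its underside, 10 mm above the counter, so its top is 11.5 mm above the counter.
- plate: Small white round plate, 84 mm across the rim, rim 8 mm high, fixed on the counter; origin at the centre of its underside; its flat inner floor lies about 4 mm above the counter.

How it is judged:
By the outcome, as a careful person would: the job done as asked, in the order asked, and still so for the second after the job is handed in, with the robot touching nothing.
It also fails if it takes over 128 s, if anything falls off the work surface, if the arm or the gripper's body presses on something with over 40 N, if the wrist force passes 120 N, or if a joint passes its speed limit or range.

ROBOT

A 6-joint arm with a two-finger parallel gripper is mounted at the origin on a cart in front of the work surface, level with it; the furniture and walls round the work are solid. World frame = base frame: x ahead of the robot, y to its left, z up, the work surface at z = 0. Lengths are in m, angles in degrees, forces in N, time in s.
With the tool pointing down it reaches from about 0.4 to 0.925 m from the base axis. Payload 12.5 kg.
Tool frame: the origin (TCP) lies at the very end of the fingers, on their centre line; the grasp point (between the pads) lies pinch_z behind it (pinch_z is the distance from the TCP to the grasp point, in m); z points along the fingers, y is the line along which they close (so a half turn about z gives the same grasp; the last joint's range is limited). The gripper opens to 95 mm and grips with 3 to 60 N. Pads are 20 mm wide; open, the fingers measure 119 mm over their backs; the gripper's body (75 mm by 180 mm) begins 59 mm behind the grasp point.
Start: joints at [-73.602, 28.126, 89.318, -0, 62.55, -6.05], TCP at [0.239, -0.578, 0.215] pointing down, gripper open.
Joint ranges: [-177.58, 177.58], [-47.91, 125.51], [2.72, 160], [-65.01, 245.01], [3.68, 167.84], [-153.87, 153.87]. Speed limits (degrees/s): [127.2, 127.2, 159.86, 180, 180, 180].

INTERFACE

Orientations are given as a 3x3 rotation matrix whose columns are the frame's x, y, z axes.
In Python, from station import * gives the robot as it stands.
- The arm moves only by the shell command python3 -m creep 'ROWS'. ROWS is JSON, a list of rows, each a list of 7 numbers: the shift along the tool's x, y, z normalised to -1 to 1, where 1 is 2.5 cm, then the turn, a rotation vector about the tool's x, y, z normalised to -1 to 1, where 1 is 0.12 rad, then the opening, from -1 (shut) to 1 (fully open). A call has 1 to 20 rows; each row shifts and turns the commanded pose from where the row before left it, along the tool's axes as they then stand; what a row does not reach is not made up. A row lasts 1/10 s, in which the tool goes at most 50 mm and 8.59 degrees, less where a joint would pass 70% of its speed; a pose out of reach is approached as far as the arm can. A call with a number of a shift or a turn outside -1 to 1 is refused whole. A call with a gripper value outside its range is refused whole. The fingers move at their own pace and stop on an object; the grip force is fixed at half the most. Time passes only in rows, so rows that do not move let the fingers close. It gives the time, the measured TCP pose, the force, the opening and the grip force at its end, in the units of the state.
- get_obs(): the state, without advancing time (a new reading comes with each control period).
- get_image(name): name is "scene" or "top" or "wrist"; returns (picture, depth): 400x640x3 uint8, red, green, blue; 400x640 float32, m along the optical axis (not along the pixel's ray), 0 where there is no reading.
- camera_info(name): a dict with "fovy" (degrees; the focal length in pixels is half the picture's height over the tangent of half this angle, whatever the lens; pixels are square), "cx", "cy" (the principal point, pixels), "R" (3x3) and "t" (3): a world point X has camera coordinates R X + t. Camera axes: x right, y down, z forward; pixel columns grow to the right and rows downward; lengths in m; the calibration is good to about 2 mm. A picture is of the moment at which its call begins: read the wrist's pose just before it. camera_info takes no time and is no camera call; for the wrist camera it gives the pose at the moment of the call.
- sign_off(): hands the job in; it is judged then, once.
The state is a dict: "time": time; "joint_positions": joint angles; "qvel": joint speeds; "effort": joint torques, N m; "eef_pos": TCP position; "orientation": TCP orientation; "contact_force": force on the tool from outside, world axes, zero at the start; "moment": the same for the moment, N m; "finger_gap": finger opening in m; "grasp_force": force on a finger pad.
Only numpy, scipy, OpenCV 4.12 (cv2) and the standard library are available. Lean on these libraries where they do the work, as an engineer would, in place of code of your own. Each camera call takes 0.05 s, during which the arm holds its last target. There are 200 camera calls.

## Working session

There is one attempt and no reset: what is moved stays moved. The work goes in short steps, Python scripts to look and compute and a shell command to move; the robot and the scene stay as the last step left them, time stands still between calls to the robot, and variables do not carry over. Pictures are saved under pics/ and viewed, at most 14 in all, crops included, and the job is handed in when it is done.

```bash
ls; mkdir -p pics; python3 - <<'E'
from station import *
import cv2,numpy as np
o=get_obs();print(o['time'],o['eef_pos'],np.round(o['orientation'],3),o['finger_gap'])
try: print(pinch_z)
except Exception as e: print(e)
for n in("scene","top"):
    p,d=get_image(n);c=camera_info(n);print(n,c['fovy'],c['cx'],c['cy'],np.round(c['R'],3).tolist(),c['t'])
    cv2.imwrite(f'pics/{n}0.png',p[:,:,::-1]);np.savez(f'{n}0.npz',p=p,d=d)
print([k for k in dir() if k[0]!='_'])
E
```

```text
pics
0.0 [ 0.23860924 -0.57738675  0.21403721] [[ 0.924  0.382 -0.   ]
 [ 0.382 -0.924  0.001]
 [ 0.    -0.001 -1.   ]] 0.09491723649006721
0.0188
scene 56.22211386525003 320.5431099298341 202.63981756264977 [[-0.898, -0.44, -0.007], [-0.225, 0.473, -0.852], [0.378, -0.763, -0.524]] [0.4956171  0.09549052 0.80320525]
top 52.69188195894941 324.45336770516167 201.84450842443985 [[0.011, -1.0, -0.017], [-0.997, -0.01, -0.073], [0.072, 0.018, -0.997]] [0.1210287  0.47585871 0.87396905]
['PlanningError', 'c', 'camera_info', 'cv2', 'd', 'get_image', 'get_obs', 'n', 'np', 'o', 'p', 'pinch_z', 'sign_off']
```

View pics/top0.png

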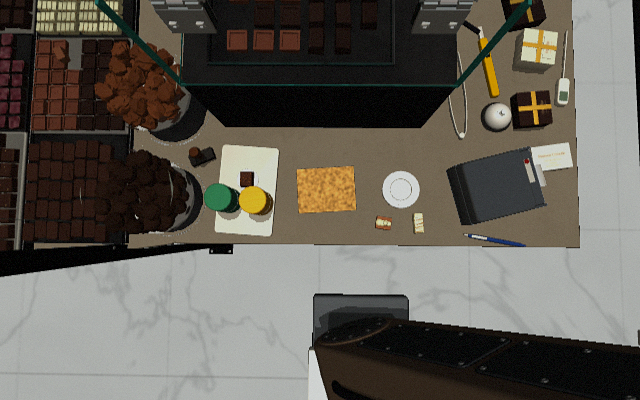

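View pics/scene0.png

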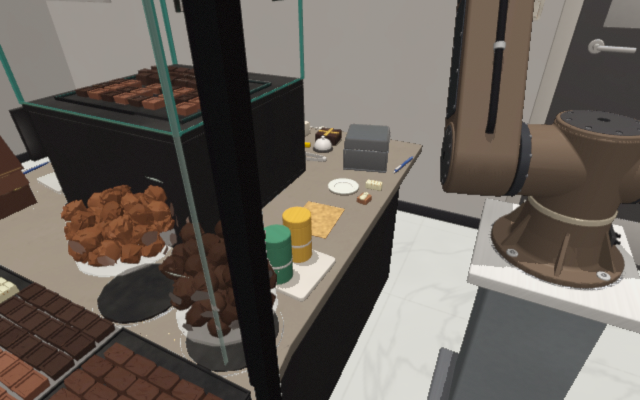

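Top view: green tin lid (222,197), gold lid (255,200), dark praline (247,178), mat (326,189), plate (401,189), swirl (383,223), striped (419,223). The scene view agrees with this.

```bash
cat > h.py <<'E'
from station import *
import cv2,numpy as np
def cam(n):
    c=camera_info(n);return 200/np.tan(np.radians(c['fovy']/2)),c['cx'],c['cy'],np.array(c['R']),np.array(c['t'])
def ray(C,u,v,z):
    f,cx,cy,R,t=C;d=R.T@np.array([(u-cx)/f,(v-cy)/f,1]);o=-R.T@t
    return o+d*(z-o[2])/d[2]
def proj(C,X):
    f,cx,cy,R,t=C;p=R@np.array(X)+t;return p[0]/p[2]*f+cx,p[1]/p[2]*f+cy
def cloud(C,d):
    f,cx,cy,R,t=C;v,u=np.mgrid[0:400,0:640]
    return (np.dstack([(u-cx)/f*d,(v-cy)/f*d,d])-t)@R
def shot(n,name=None):
    C=cam(n);p,d=get_image(n)
    if name: cv2.imwrite(f'pics/{name}.png',p[:,:,::-1]);np.savez(name+'.npz',p=p,d=d)
    return C,p,d
def blob(mask,k=3):
    m=cv2.morphologyEx(mask.astype(np.uint8),cv2.MORPH_OPEN,np.ones((k,k)))
    n,l,s,c=cv2.connectedComponentsWithStats(m);i=1+np.argmax(s[1:,4]);return l==i
E
python3 - <<'E'
from h import *
a=np.load('top0.npz');C=cam('top');P=cloud(C,a['d']);p=a['p']
hsv=cv2.cvtColor(p,cv2.COLOR_RGB2HSV)
for n,u,v in[('green',222,197),('gold',255,200),('dark',247,178),('mat',326,189),('plate',401,189),('swirl',383,223),('striped',419,223),('counter',350,150),('boardback',250,155),('jar',180,200),('jarrim',197,200),('caseTop',320,85),('caseLow',320,125),('case2',320,110),('loosechoc',203,155)]:
    print(n,np.round(P[v,u],3),hsv[v,u])
Z=P[:,:,2]
# max height grid (5cm cells) around the tins
for x in np.arange(.35,.75,.04):
    print(round(x,2),[int(1000*np.max(Z[(abs(P[:,:,0]-x)<.02)&(abs(P[:,:,1]-y)<.02)],initial=-.001)) for y in np.arange(.52,-.2,-.04)])
print(np.round(np.arange(.52,-.2,-.04),2))
E
```

```text
green [0.476 0.329 0.108] [ 72 161 119]
gold [0.47  0.262 0.113] [ 24 214 211]
dark [0.525 0.297 0.029] [  9 202  53]
mat [0.505 0.123 0.004] [ 20 163 211]
plate [ 0.506 -0.045  0.007] [ 60   2 211]
swirl [ 0.429 -0.003  0.02 ] [ 29  66 144]
striped [ 0.43  -0.082  0.018] [ 16 119 182]
counter [0.594 0.07  0.003] [ 17  66 116]
boardback [0.579 0.295 0.011] [ 31  28 211]
jar [0.468 0.41  0.116] [ 10 235  13]
jarrim [0.477 0.414 0.004] [155  77  20]
caseTop [0.644 0.131 0.274] [ 90 154  48]
caseLow [0.646 0.138 0.021] [120 128   4]
case2 [0.647 0.135 0.132] [105 255   2]
loosechoc [0.577 0.398 0.021] [  0 140  20]
0.35 [347, -1, -1, -1, -1, -1, -1, -1, -1, -1, -1, -1, -1, -1, -1, -1, -1, -1]
0.39 [179, 176, 143, 4, 14, 13, 13, 15, 5, 5, 908, 5, 5, 4, 5, 5, 6, 5]
0.43 [190, 186, 179, 179, 104, 110, 113, 111, 4, 4, 7, 4, 5, 25, 15, 22, 5, 102]
0.47 [186, 190, 181, 197, 114, 114, 114, 114, 7, 8, 8, 8, 6, 12, 14, 20, 5, 105]
0.51 [183, 185, 181, 197, 113, 113, 113, 112, 7, 8, 8, 7, 5, 13, 10, 14, 6, 106]
0.55 [173, 186, 186, 140, 15, 33, 34, 15, 7, 9, 8, 7, 4, 13, 13, 11, 6, 106]
0.59 [7, 173, 19, 74, 21, 16, 16, 16, 5, 5, 6, 5, 6, 5, 6, 5, 5, 6]
0.63 [192, 201, 195, 195, 507, 511, 518, 517, 278, 278, 278, 278, 512, 518, 517, 507, 5, 14]
0.67 [188, 191, 200, 201, 501, 282, 282, 497, 281, 281, 282, 282, 498, 497, 274, 502, 5, 13]
0.71 [193, 200, 201, 198, 277, 282, 291, 291, 291, 299, 300, 302, 278, 282, 273, 273, 3, 13]
[ 0.52  0.48  0.44  0.4   0.36  0.32  0.28  0.24  0.2   0.16  0.12  0.08
  0.04  0.   -0.04 -0.08 -0.12 -0.16]
```

```bash
python3 -m creep '[[0,0,-0.4,0,0,-0.98,1],[0,0,-0.4,0,0,-0.98,1],[0,0,-0.4,0,0,-0.98,1],[0,0,-0.4,0,0,-0.98,1],[0,0,-0.4,0,0,-0.98,1],[0,0,-0.4,0,0,-0.98,1],[0,0,-0.4,0,0,-0.98,1],[0,0,-0.4,0,0,-0.98,1],[0,0,-0.4,0,0,-0.98,1],[0,0,-0.4,0,0,-0.98,1],[0.8,0.3,0,0,0,0,1],[0.8,0.3,0,0,0,0,1],[0.8,0.3,0,0,0,0,1],[0.8,0.3,0,0,0,0,1],[0.8,0.3,0,0,0,0,1],[0.8,0.3,0,0,0,0,1],[0.8,0.3,0,0,0,0,1],[0.8,0.3,0,0,0,0,1],[0.8,0.3,0,0,0,0,1],[0.8,0.3,0,0,0,0,1]]'; python3 -m creep '[[0.8,0.3,0,0,0,0,1],[0.8,0.3,0,0,0,0,1],[0.8,0.3,0,0,0,0,1],[0.8,0.3,0,0,0,0,1],[0.8,0.3,0,0,0,0,1],[0.8,0.3,0,0,0,0,1],[0.8,0.3,0,0,0,0,1],[0.8,0.3,0,0,0,0,1],[0.8,0.3,0,0,0,0,1],[0.8,0.3,0,0,0,0,1],[0.8,0.2,0,0,0,0,1],[0.8,0,0,0,0,0,1],[0.8,0,0,0,0,0,1],[0.8,0,0,0,0,0,1],[0.8,0,0,0,0,0,1],[0.8,0,0,0,0,0,1],[0.8,0,0,0,0,0,1],[0.8,0,0,0,0,0,1],[0,0,0,0,0,0,1],[0,0,0,0,0,0,1]]'
python3 - <<'E'
from h import *
print(np.round(get_obs()['orientation'],3).tolist())
C,p,d=shot('wrist','w1');print(-C[3].T@C[4],np.round(C[3],2).tolist())
C,p,d=shot('scene','s1')
E
```

```text
time: 2.1
eef_pos: [0.3146, -0.3766, 0.3145]
orientation: [[0.003, 1.0, -0.0], [1.0, -0.003, 0.0], [0.0, -0.0, -1.0]]
contact_force: [0.5, -0.6, -0.0]
finger_gap: 0.0953
grasp_force: 0.0
time: 4.1
eef_pos: [0.3952, -0.018, 0.3146]
orientation: [[0.002, 1.0, -0.0], [1.0, -0.002, -0.0], [-0.0, -0.0, -1.0]]
contact_force: [0.3, 0.4, -1.3]
finger_gap: 0.095
grasp_force: 0.0
[[0.002, 1.0, -0.0], [1.0, -0.002, -0.0], [-0.0, -0.0, -1.0]]
[0.39595544 0.06340834 0.4852208 ] [[1.0, -0.0, -0.0], [-0.0, -0.96, 0.29], [-0.0, -0.29, -0.96]]
```

View pics/w1.png

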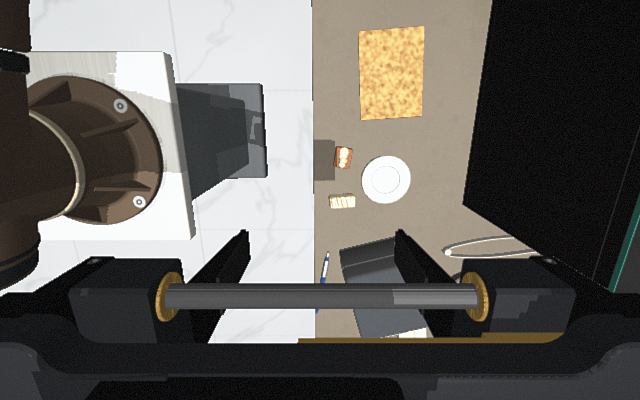

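View pics/s1.png

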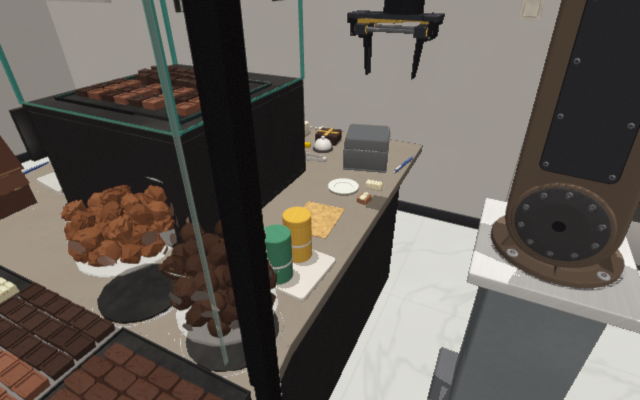

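Wrist view: mat (392,72), swirl (344,157), striped (342,201), plate (386,179). The scene view shows the gripper's long side along its closing line. Next I measure these, and move over the tins for a close view.

```bash
cat >> h.py <<'E'
def wpose(R,t): return R,t
def rect(C,m,z):
    cs,_=cv2.findContours(m.astype(np.uint8),cv2.RETR_EXTERNAL,cv2.CHAIN_APPROX_NONE)
    c=max(cs,key=cv2.contourArea)[:,0,:]
    W=np.array([ray(C,u,v,z)[:2] for u,v in c],np.float32)
    return cv2.minAreaRect((W*1000).astype(np.float32)),cv2.minEnclosingCircle((W*1000).astype(np.float32))
E
python3 - <<'E'
from h import *
a=np.load('w1.npz');p,d=a['p'],a['d'];C=cam('wrist');P=cloud(C,d)
hsv=cv2.cvtColor(p,cv2.COLOR_RGB2HSV).astype(int);v,u=np.mgrid[0:400,0:640]
def box(u0,u1,v0,v1): return (u>=u0)&(u<=u1)&(v>=v0)&(v<=v1)
print('counter z',np.median(P[130:140,440:460,2]))
for n,u0,v0 in[('mat',392,72),('swirl',344,157),('striped',342,201),('plate',386,179)]: print(n,P[v0,u0],hsv[v0,u0])
r=lambda m,z:print(*[ (np.round(q[0],1),np.round(q[1],1),np.round(q[2:],1)) for q in rect(C,blob(m),z)])
r(box(340,440,10,130)&(hsv[:,:,1]>110)&(hsv[:,:,2]>140),.003)
r(box(355,418,148,210)&(hsv[:,:,1]<35)&(hsv[:,:,2]>140),.007)
for b in [(330,360,140,172),(324,360,190,213)]:
    m=box(*b)&(P[:,:,2]>.010)&(P[:,:,0]>.40);r(m,.02)
E
python3 -m creep '[[0.9,0.2,0,0,0,0,1],[0.9,0.2,0,0,0,0,1],[0.9,0.2,0,0,0,0,1],[0.9,0.2,0,0,0,0,1],[0.9,0.2,0,0,0,0,1],[0.9,0.2,0,0,0,0,1],[0.9,0.2,0,0,0,0,1],[0.9,0.2,0,0,0,0,1],[0.9,0.2,0,0,0,0,1],[0.9,0.2,0,0,0,0,1],[0,0.5,0,0,0,0,1],[0,0.5,0,0,0,0,1],[0,0,0,0,0,0,1],[0,0,0,0,0,0,1]]'
python3 - <<'E'
from h import *
C,p,d=shot('wrist','w2');print(-C[3].T@C[4])
E
```

```text
counter z 0.0005053122789494637
mat [0.50630124 0.12646721 0.00337715] [ 18 124 241]
swirl [ 0.43266098 -0.00344691  0.02081411] [ 33  22 251]
striped [ 0.43089369 -0.07919611  0.019253  ] [ 41   8 253]
plate [ 0.50726849 -0.04378533  0.00554294] [ 90   1 252]
(array([504.6, 122.3]), array([ 99.2, 128.9]), array([3.8])) (array([503.9, 122. ]), np.float64(79.8), array([], dtype=float64))
(array([507.1, -44.6]), array([83., 85.]), array([2.2])) (array([506.5, -44.9]), np.float64(42.9), array([], dtype=float64))
(array([430.3,  -3.8]), array([33.6, 26.6]), array([81.1])) (array([429.6,  -4.6]), np.float64(20.0), array([], dtype=float64))
(array([430.9, -79.1]), array([41.4, 21.6]), array([0.4])) (array([431. , -79.7]), np.float64(22.3), array([], dtype=float64))
time: 5.6
eef_pos: [0.4713, 0.2056, 0.3143]
orientation: [[0.005, 1.0, -0.001], [1.0, -0.005, -0.0], [-0.0, -0.001, -1.0]]
contact_force: [0.6, 0.1, 0.0]
finger_gap: 0.0955
grasp_force: 0.0
[0.47236251 0.28702371 0.48493534]
```

View pics/w2.png

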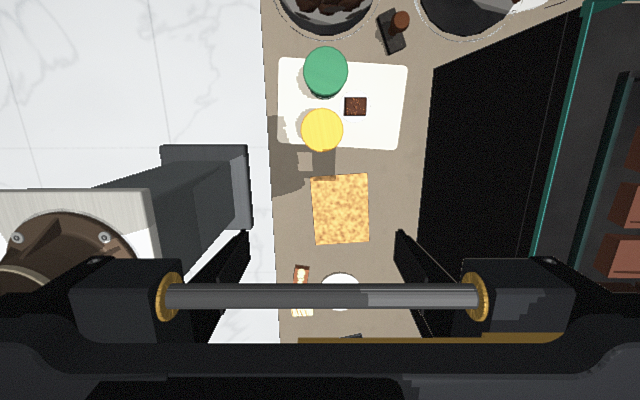

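Wrist view: green lid (326,70), gold lid (322,129), dark praline (355,106), mat (340,208); the board is turned a few degrees.

```bash
python3 - <<'E'
from h import *
a=np.load('w2.npz');p,d=a['p'],a['d'];C=cam('wrist');P=cloud(C,d)
hsv=cv2.cvtColor(p,cv2.COLOR_RGB2HSV).astype(int);v,u=np.mgrid[0:400,0:640];H,S,V=hsv[...,0],hsv[...,1],hsv[...,2]
def box(u0,u1,v0,v1): return (u>=u0)&(u<=u1)&(v>=v0)&(v<=v1)
def r(n,m,z):print(n,m.sum(),*[ (np.round(q[0],1),np.round(q[1],1),np.round(q[2:],1)) for q in rect(C,blob(m),z)])
print(P[70,326],P[129,322],P[106,355],hsv[106,355],hsv[80,380],P[80,380])
r('green',box(295,355,40,105)&(P[:,:,2]>.105)&(H>55)&(H<95)&(S>80),.11)
r('gold',box(295,350,100,160)&(P[:,:,2]>.105)&(H>15)&(H<40)&(S>80),.11)
r('dark',box(335,375,92,120)&(V<110),.031)
b=blob(box(270,412,50,155)&(S<45)&(V>140)&(P[:,:,2]<.02));r('board',b,.010)
r('mat',box(300,380,165,250)&(S>95)&(V>140),.003)
# doily from contrast enhance
g=p[85:130,325:385].astype(float);g=np.clip((g-215)*6,0,255).astype(np.uint8)
print(p[106,340:385].tolist())
E
```

```text
[0.47738214 0.33915854 0.10978233] [0.4723082  0.26972038 0.11197815] [0.5223804  0.29964335 0.03355962] [ 10 139 149] [ 35   6 251] [0.56250297 0.33838149 0.01067   ]
green 1718 (array([476.8, 337.9]), array([54.6, 52.5]), array([89.8])) (array([476.3, 337.8]), np.float64(27.6), array([], dtype=float64))
gold 1479 (array([471.7, 268.4]), array([53.7, 53. ]), array([89.8])) (array([471.6, 268.4]), np.float64(27.5), array([], dtype=float64))
dark 282 (array([511. , 299.1]), array([25.8, 11.4]), array([82.9])) (array([512. , 298.9]), np.float64(13.6), array([], dtype=float64))
board 7554 (array([501.3, 301.5]), array([131.2, 201. ]), array([86.2])) (array([501.5, 302.1]), np.float64(116.1), array([], dtype=float64))
mat 3778 (array([504.4, 123.7]), array([ 99.8, 130.2]), array([3.9])) (array([505.1, 123.1]), np.float64(80.1), array([], dtype=float64))
[[250, 252, 252], [252, 253, 254], [255, 255, 255], [244, 243, 243], [96, 92, 90], [36, 22, 15], [82, 53, 40], [94, 61, 48], [104, 68, 57], [106, 70, 57], [105, 67, 55], [106, 71, 57], [109, 72, 58], [88, 56, 42], [97, 65, 48], [149, 96, 68], [154, 101, 75], [119, 79, 62], [107, 71, 54], [107, 69, 53], [112, 74, 61], [107, 70, 57], [107, 72, 56], [110, 69, 59], [98, 62, 48], [88, 60, 50], [167, 160, 159], [255, 255, 255], [255, 255, 255], [251, 252, 253], [232, 233, 227], [249, 251, 245], [251, 252, 247], [251, 252, 247], [251, 252, 248], [251, 252, 248], [251, 252, 247], [251, 252, 248], [251, 252, 247], [251, 252, 247], [251, 252, 247], [251, 252, 247], [251, 252, 247], [251, 252, 247], [251, 252, 247]]
```

```bash
python3 -m creep '[[0.8,0,0,0,0,0,1],[0.9,0,0,0,0,0,1],[0.8,0,0,0,0,0,1],[0,0,1,0,0,0,1],[0,0,1,0,0,0,1],[0,0,1,0,0,0,1],[0,0,1,0,0,0,1],[0,0,1,0,0,0,1],[0,0,1,0,0,0,1],[0,0,1,0,0,0,1],[0,0,1,0,0,0,1],[0,0,0.7,0,0,0,1],[0,0,0.5,0,0,0,1],[0,0,0.36,0,0,0,1],[0,0,0,0,0,0,1],[0,0,0,0,0,0,1],[0,0,0,0,0,0,1]]'
```

```text
time: 7.35
eef_pos: [0.4716, 0.2693, 0.0764]
orientation: [[0.003, 1.0, 0.001], [1.0, -0.003, 0.0], [0.0, 0.001, -1.0]]
contact_force: [-1.3, -0.6, -0.8]
finger_gap: 0.0949
grasp_force: 0.0
```

```bash
python3 -m creep '[[0,0,0,0,0,0,-1],[0,0,0,0,0,0,-1],[0,0,0,0,0,0,-1],[0,0,0,0,0,0,-1],[0,0,0,0,0,0,-1],[0,0,0,0,0,0,-1],[0,0,0,0,0,0,-1],[0,0,0,0,0,0,-1]]'; python3 -m creep '[[0,0,-0.4,0,0,0,-1],[0,0,-0.8,0,0,0,-1],[0,0,-0.8,0,0,0,-1],[0,0,-0.6,0,0,0,-1],[0,0,-0.4,0,0,0,-1],[0,0,0,0,0,0,-1]]'
```

```text
time: 8.15
eef_pos: [0.4712, 0.2692, 0.0756]
orientation: [[0.003, 1.0, 0.0], [1.0, -0.003, -0.0], [-0.0, 0.0, -1.0]]
contact_force: [0.9, 0.9, 0.7]
finger_gap: 0.0556
grasp_force: 30.0
time: 8.75
eef_pos: [0.4716, 0.2693, 0.152]
orientation: [[0.003, 1.0, 0.002], [1.0, -0.003, 0.001], [0.001, 0.002, -1.0]]
contact_force: [0.6, -0.1, -1.6]
finger_gap: 0.056
grasp_force: 30.0
```

```bash
python3 -m creep '[[-0.5,0.1,0,0,0,0,-1],[-0.8,0.16,0,0,0,0,-1],[-0.8,0.16,0,0,0,0,-1],[-0.8,0.16,0,0,0,0,-1],[-0.8,0.16,0,0,0,0,-1],[-0.8,0.16,0,0,0,0,-1],[-0.8,0.16,0,0,0,0,-1],[-0.8,0.16,0,0,0,0,-1],[-0.7,0.16,0,0,0,0,-1],[-0.35,0.1,0,0,0,0,-1],[0,0,0,0,0,0,-1],[0,0,0.5,0,0,0,-1],[0,0,0.8,0,0,0,-1],[0,0,0.8,0,0,0,-1],[0,0,0.6,0,0,0,-1],[0,0,0.3,0,0,0,-1],[0,0,0.16,0,0,0,-1],[0,0,0,0,0,0,-1],[0,0,0,0,0,0,-1]]'
```

```text
time: 10.65
eef_pos: [0.5079, 0.0904, 0.0721]
orientation: [[0.003, 1.0, 0.001], [1.0, -0.003, -0.0], [-0.0, 0.001, -1.0]]
contact_force: [0.1, -0.2, -1.7]
finger_gap: 0.0551
grasp_force: 30.0
```

```bash
python3 -m creep '[[0,0,0.06,0,0,0,-1],[0,0,0.06,0,0,0,-1],[0,0,0.02,0,0,0,-1],[0,0,0,0,0,0,-1]]'; python3 -m creep '[[0,0,0,0,0,0,0.5],[0,0,0,0,0,0,1],[0,0,0,0,0,0,1],[0,0,0,0,0,0,1],[0,0,0,0,0,0,1],[0,0,0,0,0,0,1],[0,0,-0.5,0,0,0,1],[0,0,-0.9,0,0,0,1],[0,0,-0.9,0,0,0,1],[0,0,-0.9,0,0,0,1],[0,0,-0.4,0,0,0,1],[0,0,0,0,0,0,1]]'
```

```text
time: 11.05
eef_pos: [0.5078, 0.0903, 0.0685]
orientation: [[0.003, 1.0, 0.001], [1.0, -0.003, -0.0], [-0.0, 0.001, -1.0]]
contact_force: [-0.5, 0.3, 3.8]
finger_gap: 0.0553
grasp_force: 30.0
time: 12.25
eef_pos: [0.5082, 0.0903, 0.1596]
orientation: [[0.003, 1.0, 0.003], [1.0, -0.003, 0.0], [0.0, 0.003, -1.0]]
contact_force: [0.5, 0.2, -0.2]
finger_gap: 0.0951
grasp_force: 0.0
```

```bash
python3 -m creep '[[0.5,-0.1,0,0,0,0,1],[0.9,-0.12,0,0,0,0,1],[0.9,-0.12,0,0,0,0,1],[0.9,-0.12,0,0,0,0,1],[0.9,-0.12,0,0,0,0,1],[0.9,-0.12,0,0,0,0,1],[0.9,-0.12,0,0,0,0,1],[0.9,-0.12,0,0,0,0,1],[0.9,-0.12,0,0,0,0,1],[0.9,-0.12,0,0,0,0,1],[0.9,-0.12,0,0,0,0,1],[0.42,0,0,0,0,0,1],[0,0,0,0,0,0,1],[0,0,0,0,0,0,1]]'
python3 - <<'E'
from h import *
C,p,d=shot('wrist');P=cloud(C,d)
hsv=cv2.cvtColor(p,cv2.COLOR_RGB2HSV).astype(int);H,S=hsv[...,0],hsv[...,1]
m=blob((P[:,:,2]>.103)&(P[:,:,2]<.118)&(H>55)&(H<95)&(S>80));print(m.sum(),rect(C,m,.11))
E
```

```text
time: 13.65
eef_pos: [0.4756, 0.338, 0.1574]
orientation: [[0.003, 1.0, -0.001], [1.0, -0.003, -0.001], [-0.001, -0.001, -1.0]]
contact_force: [0.5, -0.2, -0.1]
finger_gap: 0.0952
grasp_force: 0.0
3356 (((476.9224853515625, 339.5998840332031), (54.757347106933594, 53.53804397583008), 89.90634155273438), ((476.7131652832031, 339.7586364746094), 28.127281188964844))
```

```bash
python3 -m creep '[[0.03,0.05,0.4,0,0,0,1],[0,0,0.8,0,0,0,1],[0,0,0.8,0,0,0,1],[0,0,0.7,0,0,0,1],[0,0,0.4,0,0,0,1],[0,0,0.16,0,0,0,1],[0,0,0,0,0,0,1],[0,0,0,0,0,0,-1],[0,0,0,0,0,0,-1],[0,0,0,0,0,0,-1],[0,0,0,0,0,0,-1],[0,0,0,0,0,0,-1],[0,0,0,0,0,0,-1],[0,0,0,0,0,0,-1],[0,0,0,0,0,0,-1],[0,0,0,0,0,0,-1]]';python3 -m creep '[[0,0,-0.4,0,0,0,-1],[0,0,-0.8,0,0,0,-1],[0,0,-0.8,0,0,0,-1],[0,0,-0.6,0,0,0,-1],[0,0,-0.4,0,0,0,-1],[0,0,0,0,0,0,-1]]'
```

```text
time: 15.3
eef_pos: [0.4772, 0.3392, 0.0767]
orientation: [[0.003, 1.0, 0.0], [1.0, -0.003, -0.0], [-0.0, 0.0, -1.0]]
contact_force: [-1.4, -0.4, 1.8]
finger_gap: 0.0559
grasp_force: 30.0
time: 15.9
eef_pos: [0.4776, 0.3394, 0.1531]
orientation: [[0.003, 1.0, 0.002], [1.0, -0.003, 0.001], [0.001, 0.002, -1.0]]
contact_force: [0.2, 0.8, -1.2]
finger_gap: 0.0557
grasp_force: 30.0
```

```bash
python3 -m creep '[[-0.5,0.1,0,0,0,0,-1],[-0.8,0.12,0,0,0,0,-1],[-0.8,0.12,0,0,0,0,-1],[-0.8,0.12,0,0,0,0,-1],[-0.8,0.12,0,0,0,0,-1],[-0.8,0.12,0,0,0,0,-1],[-0.8,0.12,0,0,0,0,-1],[-0.8,0.1,0,0,0,0,-1],[-0.8,0.1,0,0,0,0,-1],[-0.37,0,0,0,0,0,-1],[0,0,0,0,0,0,-1],[0,0,0.5,0,0,0,-1],[0,0,0.8,0,0,0,-1],[0,0,0.8,0,0,0,-1],[0,0,0.6,0,0,0,-1],[0,0,0.35,0,0,0,-1],[0,0,0.16,0,0,0,-1],[0,0,0,0,0,0,-1],[0,0,0,0,0,0,-1]]'
```

```text
time: 17.8
eef_pos: [0.5023, 0.1575, 0.0717]
orientation: [[0.003, 1.0, 0.001], [1.0, -0.003, 0.0], [0.0, 0.001, -1.0]]
contact_force: [0.8, 0.6, -1.3]
finger_gap: 0.0556
grasp_force: 30.0
```

```bash
python3 -m creep '[[0,0,0.05,0,0,0,-1],[0,0,0.03,0,0,0,-1],[0,0,0.02,0,0,0,-1],[0,0,0,0,0,0,-1],[0,0,0,0,0,0,0.5],[0,0,0,0,0,0,1],[0,0,0,0,0,0,1],[0,0,0,0,0,0,1],[0,0,0,0,0,0,1],[0,0,0,0,0,0,1],[0,0,-0.5,0,0,0,1],[0,0,-0.9,0,0,0,1],[0,0,-0.9,0,0,0,1],[0,0,-0.9,0,0,0,1],[0,0,-0.9,0,0,0,1],[0,0,-0.4,0,0,0,1],[0,0,0,0,0,0,1]]'; python3 -m creep '[[0.8,0.2,-0.6,0,0,0,1],[0.8,0.2,-0.6,0,0,0,1],[0.8,0.2,-0.6,0,0,0,1],[0.8,0.2,-0.6,0,0,0,1],[0.3,0.1,0,0,0,0,1],[0,0,0,0,0,0,1],[0,0,0,0,0,0,1]]'
python3 - <<'E'
from h import *
C,p,d=shot('wrist','w3');np.savez('C3.npz',f=C[0],cx=C[1],cy=C[2],R=C[3],t=C[4])
q=p[20:190,200:480]
cv2.imwrite('pics/w3c.png',cv2.resize(q[:,:,::-1],None,fx=2.5,fy=2.5))
g=np.clip((q.astype(float)-220)*7,0,255).astype(np.uint8)
cv2.imwrite('pics/w3e.png',cv2.resize(g[:,:,::-1],None,fx=2.5,fy=2.5))
E
```

```text
time: 19.5
eef_pos: [0.5025, 0.1574, 0.1829]
orientation: [[0.003, 1.0, 0.003], [1.0, -0.003, 0.0], [0.0, 0.003, -1.0]]
contact_force: [-0.1, 0.1, 0.7]
finger_gap: 0.0949
grasp_force: 0.0
time: 20.2
eef_pos: [0.5243, 0.2441, 0.2398]
orientation: [[0.003, 1.0, -0.002], [1.0, -0.003, -0.001], [-0.001, -0.002, -1.0]]
contact_force: [0.0, 0.5, 0.4]
finger_gap: 0.0947
grasp_force: 0.0
```

View pics/w3c.png

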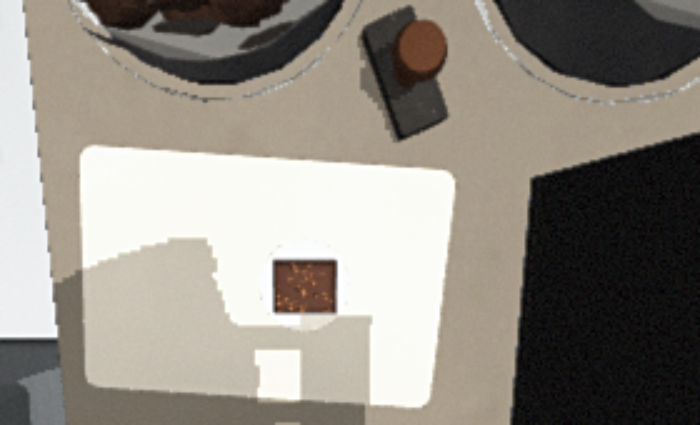

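View pics/w3e.png

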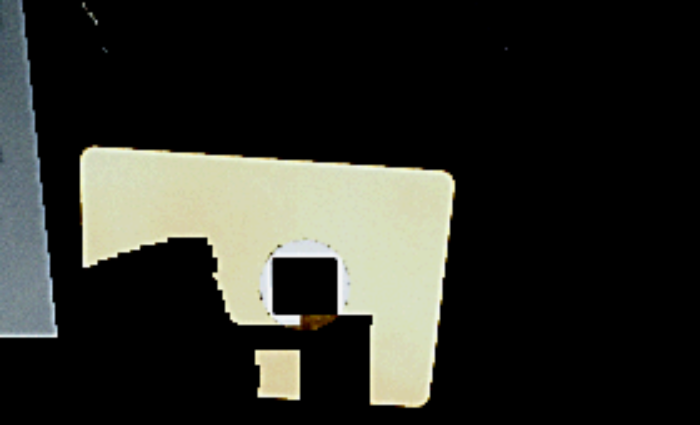

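Crops: paper disc spans about (261–349, 239–330) in the crop, centre at full-image pixel (322,134). The dark praline sits on it at (304,286) in the crop, almost axis-aligned.

```bash
python3 - <<'E'
from h import *
a=np.load('w3.npz');p,d=a['p'],a['d'];k=np.load('C3.npz');C=(k['f'],k['cx'],k['cy'],k['R'],k['t'])
P=cloud(C,d)
v,u=np.mgrid[0:400,0:640];b=(u>295)&(u<348)&(v>105)&(v<165)
q=p.astype(int)
disc=b&(q[...,2]-q[...,0]>=-1)&(q.min(2)>235)
dk=blob(b&(q.max(2)<150)&(v<147)&(v>118)&(P[:,:,2]>.025),2)
rr=lambda m,z:[np.round(x,1).tolist() if i!=1 else np.round(x,1) for i,x in enumerate(rect(C,m,z)[0])]+[rect(C,m,z)[1]]
print('dark',dk.sum(),rr(dk,.0325),np.median(P[dk],0))
# disc: circle fit from the outline of white part (outermost points per angle)
ys,xs=np.nonzero(disc);W=np.array([ray(C,x,y,.0115)[:2] for x,y in zip(xs,ys)])*1000
h=cv2.convexHull(W.astype(np.float32))[:,0]
print('disc',cv2.minEnclosingCircle(W.astype(np.float32)),W.min(0),W.max(0))
c=np.array([ray(C,322,133.8,.0115)]);print(c)
print(rr(blob((q.min(2)>200)&(u>225)&(u<385)&(v>75)&(v<185)|b),.01))
E
```

```text
dark 461 [[525.2, 299.3], array([24.2, 31.3]), 89.9, ((525.5560913085938, 299.0822448730469), 19.412979125976562)] [0.52639759 0.29991831 0.03108834]
disc ((528.0829467773438, 297.1950378417969), 28.845722198486328) [500.27043173 279.55008028] [554.2182918  323.65741313]
[[0.5250817  0.30021579 0.0115    ]]
[[501.3, 301.4], array([128.5, 198.5]), 86.2, ((502.196044921875, 302.69561767578125), 114.64026641845703)]
```

```bash
python3 - <<'E'
from h import *
a=np.load('top0.npz');P=cloud(cam('top'),a['d']).reshape(-1,3)
b=np.load('w3.npz');k=np.load('C3.npz');Q=cloud((k['f'],k['cx'],k['cy'],k['R'],k['t']),b['d']);Q=Q[:190].reshape(-1,3)
for n,P in(('top',P),('wrist',Q)):
  for x in np.arange(.43,.64,.02):
    print(n,round(x,2),[int(1000*np.max(P[(abs(P[:,0]-x)<.01)&(abs(P[:,1]-y)<.01)][:,2],initial=-.001)) for y in np.arange(.33,.47,.02)])
E
```

```text
top 0.43 [14, 14, 13, 3, 68, 176, 177]
top 0.45 [113, 113, 15, 196, 181, 180, 179]
top 0.47 [113, 114, 112, 197, 182, 181, 166]
top 0.49 [114, 113, 113, 197, 175, 175, 168]
top 0.51 [112, 112, 11, 197, 197, 181, 174]
top 0.53 [14, 14, 12, 6, 175, 175, 186]
top 0.55 [14, 15, 13, 4, 20, 68, 186]
top 0.57 [13, 14, 21, 71, 74, 21, 6]
top 0.59 [14, 15, 20, 69, 72, 2, 4]
top 0.61 [13, 12, 3, 6, 4, 186, 183]
top 0.63 [4, 6, 3, 4, 157, 191, 194]
wrist 0.43 [12, 12, 12, 2, 68, 113, -1]
wrist 0.45 [12, 12, 12, 197, 170, -1, -1]
wrist 0.47 [12, 12, 13, 198, 170, -1, -1]
wrist 0.49 [12, 12, 12, 197, 157, -1, -1]
wrist 0.51 [13, 13, 11, 168, 174, 95, -1]
wrist 0.53 [410, 13, 13, 2, 170, 96, 65]
wrist 0.55 [12, 14, 11, 3, 19, 68, 66]
wrist 0.57 [12, 12, 19, 70, 72, 20, 3]
wrist 0.59 [12, 12, 19, 70, 71, 2, 3]
wrist 0.61 [11, 12, 2, 2, 3, 6, 7]
wrist 0.63 [2, 2, 3, 3, 150, 112, 7]
```

```bash
python3 -m creep '[[0,0,0,0,0.73,0,0.5],[0,0,0,0,0.72,0,0.5],[0.73,0,0.13,0,0,0,0.5],[0.73,0.05,0.13,0,0,0,0.5],[0.72,0,0.12,0,0,0,0.5],[-0.15,0,0.87,0,0,0,0.5],[-0.15,0,0.87,0,0,0,0.5],[-0.15,0,0.87,0,0,0,0.5],[-0.15,0,0.87,0,0,0,0.5],[-0.15,0,0.87,0,0,0,0.5],[-0.15,0,0.87,0,0,0,0.5],[-0.15,0,0.87,0,0,0,0.5],[-0.15,0,0.87,0,0,0,0.5],[-0.15,0,0.87,0,0,0,0.5],[0,0,0,0,0,0,0.5],[0,0,0,0,0,0,0.5]]'
```

```text
time: 21.85
eef_pos: [0.5262, 0.3001, 0.0428]
orientation: [[0.004, 1.0, -0.0], [0.985, -0.004, 0.173], [0.173, -0.001, -0.985]]
contact_force: [1.2, 1.0, 0.2]
finger_gap: 0.0712
grasp_force: 0.0
```

```bash
python3 -m creep '[[-0.09,0,0.5,0,0,0,0.5],[-0.06,0,0.35,0,0,0,0.5],[-0.03,0,0.19,0,0,0,0.5],[0,0,0,0,0,0,0.5],[0,0,0,0,0,0,0.5]]';python3 -m creep '[[0,0,0,0,0,0,0],[0,0,0,0,0,0,-0.3],[0,0,0,0,0,0,-1],[0,0,0,0,0,0,-1],[0,0,0,0,0,0,-1],[0,0,0,0,0,0,-1],[0,0,0,0,0,0,-1],[0,0,0,0,0,0,-1]]'
```

```text
time: 22.35
eef_pos: [0.5264, 0.3008, 0.0164]
orientation: [[0.003, 1.0, 0.001], [0.985, -0.003, 0.173], [0.173, 0.0, -0.985]]
contact_force: [0.1, 0.2, -0.5]
finger_gap: 0.0715
grasp_force: 0.0
time: 23.15
eef_pos: [0.5263, 0.3008, 0.0164]
orientation: [[0.003, 1.0, 0.001], [0.985, -0.003, 0.173], [0.173, 0.0, -0.985]]
contact_force: [-0.2, -0.4, 1.0]
finger_gap: 0.0337
grasp_force: 29.8
```

```bash
python3 -m creep '[[0.03,0,-0.2,0,0,0,-1],[0.09,0,-0.5,0,0,0,-1],[0.15,0,-0.85,0,0,0,-1],[0.15,0,-0.85,0,0,0,-1],[0.15,0,-0.85,0,0,0,-1],[0.15,0,-0.85,0,0,0,-1],[0.09,0,-0.5,0,0,0,-1],[0,0,0,0,0,0,-1]]'
```

```text
time: 23.95
eef_pos: [0.527, 0.3011, 0.1353]
orientation: [[0.002, 1.0, 0.004], [0.985, -0.003, 0.174], [0.174, 0.003, -0.985]]
contact_force: [-0.2, -0.6, -0.4]
finger_gap: 0.0338
grasp_force: 29.7
```

```bash
python3 -m creep '[[-0.4,0,-0.07,0,0,0,-1],[-0.8,-0.045,-0.14,0,0,0,-1],[-0.8,-0.045,-0.14,0,0,0,-1],[-0.8,-0.045,-0.14,0,0,0,-1],[-0.8,-0.045,-0.14,0,0,0,-1],[-0.8,-0.045,-0.14,0,0,0,-1],[-0.8,-0.045,-0.14,0,0,0,-1],[-0.8,-0.045,-0.14,0,0,0,-1],[-0.8,-0.045,-0.14,0,0,0,-1],[-0.8,-0.045,-0.14,0,0,0,-1],[-0.8,-0.045,-0.14,0,0,0,-1],[-0.8,-0.045,-0.14,0,0,0,-1],[-0.8,-0.045,-0.14,0,0,0,-1],[-0.8,-0.045,-0.14,0,0,0,-1],[-0.8,-0.045,-0.14,0,0,0,-1],[-0.8,-0.045,-0.14,0,0,0,-1],[-0.8,-0.045,-0.14,0,0,0,-1],[-0.4,-0.045,-0.07,0,0,0,-1],[0,0,0,0,0,0,-1],[0,0,0,0,0,0,-1]]'
python3 -m creep '[[-0.07,0,0.4,0,0,0,-1],[-0.15,0,0.85,0,0,0,-1],[-0.15,0,0.85,0,0,0,-1],[-0.15,0,0.85,0,0,0,-1],[-0.14,0,0.8,0,0,0,-1],[-0.07,0,0.4,0,0,0,-1],[0,0,0,0,0,0,-1],[0,0,0,0,0,0,-1]]'
python3 - <<'E'
from h import *
C,p,d=shot('wrist','w4')
cv2.imwrite('pics/w4c.png',cv2.resize(p[130:370,180:460,::-1],None,fx=2.4,fy=2.4))
E
```

```text
time: 25.95
eef_pos: [0.5058, -0.044, 0.1325]
orientation: [[0.003, 1.0, -0.0], [0.985, -0.003, 0.173], [0.173, -0.001, -0.985]]
contact_force: [0.1, 0.2, -1.1]
finger_gap: 0.0341
grasp_force: 29.7
time: 26.75
eef_pos: [0.5063, -0.0441, 0.0278]
orientation: [[0.003, 1.0, 0.001], [0.985, -0.003, 0.173], [0.173, 0.0, -0.985]]
contact_force: [-0.2, -0.9, -0.1]
finger_gap: 0.0336
grasp_force: 29.7
```

View pics/w4c.png

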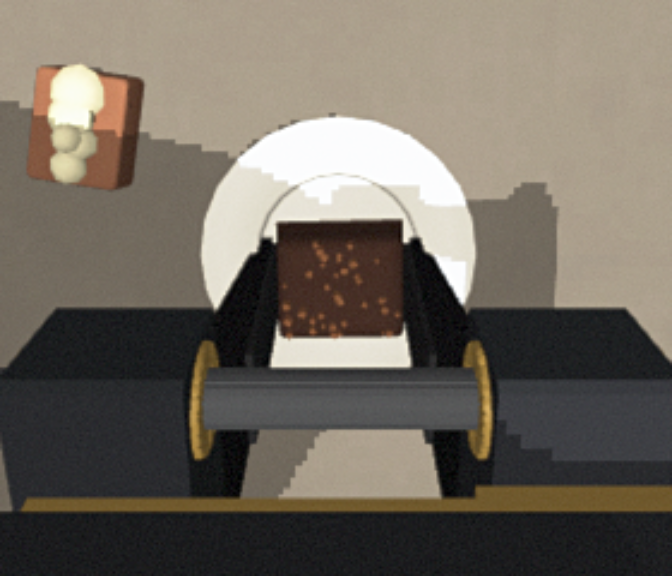

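Crop: dark praline held between the fingers, (340,280) in the crop, over the plate, whose rim spans 200–475 in u. Flat floor circle is 260–420. Checking the centring by numbers.

```bash
cat >> h.py <<'E'
def circ(W):
    W=np.asarray(W);A=np.c_[2*W,np.ones(len(W))];s=np.linalg.lstsq(A,(W**2).sum(1),rcond=None)[0];return s[:2],np.sqrt(s[2]+s[0]**2+s[1]**2)
E
python3 - <<'E'
from h import *
a=np.load('w4.npz');p,d=a['p'],a['d'];C=cam('wrist');P=cloud(C,d)
q=p.astype(int);S=q.max(2)-q.min(2)
m=blob((S<22)&(q.min(2)>150)&(np.arange(400)[:,None]<245))
W=[]
for v in range(180,245):
    xs=np.nonzero(m[v])[0]
    if len(xs): W+= [ray(C,xs.min(),v,.008)[:2]*1000,ray(C,xs.max(),v,.008)[:2]*1000]
print(circ(W),len(W))
v,u=np.mgrid[0:400,0:640]
dk=(u>290)&(u<352)&(v>218)&(v<275)&(q.max(2)<170)&(P[:,:,2]>.030)&(P[:,:,2]<.06)
h=P[dk];top=h[h[:,2]>np.percentile(h[:,2],80)-.003];print(len(h),top.min(0),top.max(0),np.median(top,0),h.min(0))
E
```

```text
Traceback (most recent call last):
  File "h.py", line 27, in circ
    W=np.asarray(W);A=np.c_[2*W,np.ones(len(W))];s=np.linalg.lstsq(A,(W**2).sum(1),rcond=None)[0];return s[:2],np.sqrt(s[2]+s[0]**2+s[1]**2)
                                                                     ~~~~~~~~~~^^^
numpy.exceptions.AxisError: axis 1 is out of bounds for array of dimension 1
```

```bash
python3 - <<'E'
from h import *
a=np.load('w4.npz');p,d=a['p'],a['d'];C=cam('wrist');P=cloud(C,d)
q=p.astype(int);S=q.max(2)-q.min(2);v,u=np.mgrid[0:400,0:640]
print(p[190,320],p[220,275],p[170,320])
m=blob((S<35)&(q.min(2)>150)&(v<232)&(u>250)&(u<390)&(v>170))
W=[]
for vv in range(180,230):
    xs=np.nonzero(m[vv])[0]
    if len(xs): W+= [ray(C,xs.min(),vv,.008)[:2]*1000,ray(C,xs.max(),vv,.008)[:2]*1000]
W=np.array(W);c,r=circ(W)
for _ in range(3):
    e=abs(np.hypot(*(W-c).T)-r);c,r=circ(W[e<1.5])
print(c,r,(e<1.5).sum(),len(W))
dk=(u>290)&(u<352)&(v>218)&(v<275)&(q.max(2)<170)&(P[:,:,2]>.030)&(P[:,:,2]<.06)
h=P[dk];top=h[h[:,2]>np.percentile(h[:,2],80)-.003];print(len(h),top.min(0),top.max(0),np.median(top,0),h.min(0),h.max(0))
E
```

```text
[252 253 253] [230 226 214] [169 159 139]
[506.51735527 -42.75661702] 41.178897637478556 100 100
2728 [ 0.48853398 -0.05743531  0.0407666 ] [ 0.52496741 -0.03124046  0.05962141] [ 0.50670262 -0.04397216  0.04302606] [ 0.4874405  -0.05829243  0.03000869] [ 0.52597982 -0.03036104  0.05962141]
```

```bash
python3 -m creep '[[-0.07,0,0.4,0,0,0,-1],[-0.04,0,0.24,0,0,0,-1],[-0.02,0,0.09,0,0,0,-1],[0,0,0,0,0,0,-1],[0,0,0,0,0,0,-1]]'
```

```text
time: 27.3
eef_pos: [0.5061, -0.0444, 0.009]
orientation: [[0.003, 1.0, 0.0], [0.985, -0.003, 0.173], [0.173, -0.0, -0.985]]
contact_force: [0.8, 0.3, 0.2]
finger_gap: 0.0338
grasp_force: 29.8
```

```bash
python3 -m creep '[[0,0,0.03,0,0,0,-1],[0,0,0,0,0,0,-1]]'; python3 -m creep '[[0,0,0,0,0,0,-0.15],[0,0,0,0,0,0,-0.15],[0,0,0,0,0,0,-0.1],[0,0,0,0,0,0,-0.1],[0.03,0,-0.2,0,0,0,-0.1],[0.09,0,-0.5,0,0,0,0],[0.15,0,-0.85,0,0,0,0.5],[0.15,0,-0.85,0,0,0,0.5],[0.09,0,-0.5,0,0,0,0.5],[0,0,0,0,0,0,0.5]]'
python3 - <<'E'
from h import *
C,p,d=shot('wrist','w5')
cv2.imwrite('pics/w5c.png',cv2.resize(p[130:370,180:460,::-1],None,fx=2.4,fy=2.4))
E
```

```text
time: 27.5
eef_pos: [0.5062, -0.0444, 0.0088]
orientation: [[0.003, 1.0, 0.001], [0.985, -0.003, 0.173], [0.173, 0.0, -0.985]]
contact_force: [-2.1, -2.1, 9.2]
finger_gap: 0.034
grasp_force: 30.4
time: 28.5
eef_pos: [0.5069, -0.0444, 0.0837]
orientation: [[0.002, 1.0, 0.004], [0.985, -0.003, 0.172], [0.172, 0.003, -0.985]]
contact_force: [-0.1, -0.7, 0.3]
finger_gap: 0.0703
grasp_force: 0.0
```

View pics/w5c.png

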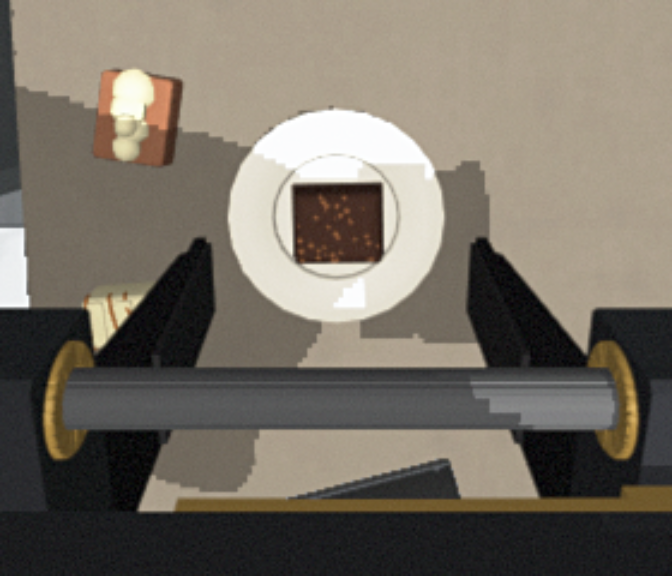

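Crop: dark praline sits level in the plate's inner circle, (338,223) within a floor circle centred (337,216), so it is about 2 mm off at most. Next, the striped one.

```bash
python3 -m creep '[[-0.34,-0.76,-0.06,0,0,0,0.6],[-0.34,-0.76,-0.06,0,0,0,0.6],[-0.34,-0.76,-0.06,0,0,0,0.6],[-0.34,-0.76,-0.06,0,0,0,0.6],[0,0,0,0,0,0,0.6],[0,0,0,0,0,0,0.6]]'
python3 - <<'E'
from h import *
C,p,d=shot('wrist','w6');P=cloud(C,d);q=p.astype(int);v,u=np.mgrid[0:400,0:640]
m=blob((P[:,:,2]>.008)&(P[:,:,2]<.026)&(abs(P[:,:,0]-.431)<.03)&(abs(P[:,:,1]+.079)<.02))
print(m.sum(),rect(C,m&(P[:,:,2]>.015),.019)[0],P[m].min(0),P[m].max(0))
cv2.imwrite('pics/w6c.png',cv2.resize(p[130:370,180:460,::-1],None,fx=2.4,fy=2.4))
E
```

```text
time: 29.15
eef_pos: [0.4303, -0.0786, 0.0815]
orientation: [[0.004, 1.0, 0.0], [0.985, -0.004, 0.173], [0.173, -0.0, -0.985]]
contact_force: [-1.1, 0.0, -0.2]
finger_gap: 0.076
grasp_force: 0.0
1128 ((431.428955078125, -79.89485931396484), (42.38532638549805, 20.48227882385254), 4.003803253173828) [ 0.40984101 -0.09159169  0.00823133] [ 0.45267632 -0.06943041  0.02151392]
```

View pics/w6c.png

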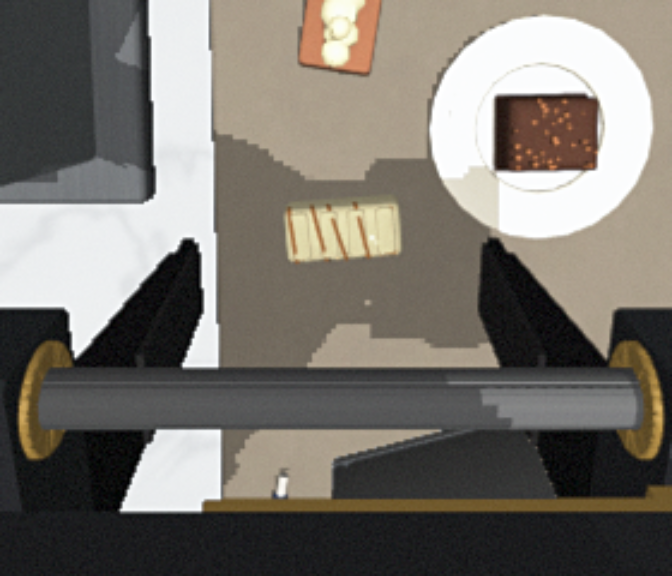

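Crop: striped bar at (343,231), turned about +4°, midway between the fingers; the plate rim lies near the right finger, so I narrow the opening.

```bash
python3 -m creep '[[0,0,0,0,0,-0.58,0.1],[0,0,0,0,0,0,0.1],[0,0,0,0,0,0,0.1],[-0.13,0.03,0.55,0,0,0,0.1],[-0.13,0,0.55,0,0,0,0.1],[-0.13,0,0.55,0,0,0,0.1],[-0.13,0,0.55,0,0,0,0.1],[0,0,0,0,0,0,0.1],[0,0,0,0,0,0,0.1]]'
```

```text
time: 30.1
eef_pos: [0.4318, -0.0816, 0.0256]
orientation: [[-0.066, 0.998, 0.0], [0.983, 0.065, 0.173], [0.173, 0.011, -0.985]]
contact_force: [0.2, -0.4, 0.9]
finger_gap: 0.0526
grasp_force: 0.0
```

```bash
python3 -m creep '[[-0.07,0,0.4,0,0,0,0.1],[-0.05,0,0.28,0,0,0,0.1],[-0.02,0,0.12,0,0,0,0.1],[0,0,0,0,0,0,0.1],[0,0,0,0,0,0,0.1]]';python3 -m creep '[[0,0,0,0,0,0,-0.2],[0,0,0,0,0,0,-1],[0,0,0,0,0,0,-1],[0,0,0,0,0,0,-1],[0,0,0,0,0,0,-1],[0,0,0,0,0,0,-1]]'
```

```text
time: 30.6
eef_pos: [0.4319, -0.0817, 0.0052]
orientation: [[-0.067, 0.998, 0.0], [0.983, 0.065, 0.173], [0.173, 0.012, -0.985]]
contact_force: [0.3, -0.3, -0.1]
finger_gap: 0.0524
grasp_force: 0.0
time: 31.2
eef_pos: [0.432, -0.0817, 0.0054]
orientation: [[-0.067, 0.998, 0.001], [0.983, 0.065, 0.173], [0.173, 0.012, -0.985]]
contact_force: [-0.9, -1.4, 5.2]
finger_gap: 0.0426
grasp_force: 30.0
```

```bash
python3 -m creep '[[0.03,0,-0.2,0,0,0,-1],[0.09,0,-0.5,0,0,0,-1],[0.15,0,-0.85,0,0,0,-1],[0.15,0,-0.85,0,0,0,-1],[0.15,0,-0.85,0,0,0,-1],[0.15,0,-0.85,0,0,0,-1],[0.15,0,-0.85,0,0,0,-1],[0.09,0,-0.5,0,0,0.58,-1],[0,0,0,0,0,0,-1],[0,0,0,0,0,0,-1]]'
```

```text
time: 32.2
eef_pos: [0.4301, -0.0816, 0.1434]
orientation: [[0.001, 1.0, 0.001], [0.985, -0.001, 0.173], [0.173, 0.0, -0.985]]
contact_force: [-0.1, -0.2, -0.5]
finger_gap: 0.0421
grasp_force: 29.9
```

```bash
python3 -m creep '[[0.4,0.1,0.07,0,0,0,-1],[0.85,0.22,0.15,0,0,0,-1],[0.85,0.22,0.15,0,0,0,-1],[0.85,0.22,0.15,0,0,0,-1],[0.85,0.22,0.15,0,0,0,-1],[0.85,0.22,0.15,0,0,0,-1],[0.85,0.22,0.15,0,0,0,-1],[0.85,0.22,0.15,0,0,0,-1],[0.85,0.22,0.15,0,0,0,-1],[0.85,0.22,0.15,0,0,0,-1],[0.85,0.22,0.15,0,0,0,-1],[0.85,0.22,0.15,0,0,0,-1],[0.85,0.22,0.15,0,0,0,-1],[0.85,0.22,0.15,0,0,0,-1],[0.85,0.22,0.15,0,0,0,-1],[0.85,0.22,0.15,0,0,0,-1],[0.85,0.22,0.15,0,0,0,-1],[0.85,0.2,0.15,0,0,0,-1],[0.12,0.14,0,0,0,0,-1],[0,0,0,0,0,0,-1]]'
python3 -m creep '[[0,0,0,0,0,0,-1],[-0.15,0,0.85,0,0,0,-1],[-0.15,0,0.85,0,0,0,-1],[-0.15,0,0.85,0,0,0,-1],[-0.14,0,0.8,0,0,0,-1],[-0.07,0,0.4,0,0,0,-1],[0,0,0,0,0,0,-1],[0,0,0,0,0,0,-1]]'
python3 - <<'E'
from h import *
C,p,d=shot('wrist','w7');P=cloud(C,d);v,u=np.mgrid[0:400,0:640];q=p.astype(int)
np.savez('C7.npz',f=C[0],cx=C[1],cy=C[2],R=C[3],t=C[4])
z=get_obs()['eef_pos'];print(z)
b=(abs(P[:,:,0]-z[0])<.03)&(abs(P[:,:,1]-z[1])<.02)&(abs(P[:,:,2]-z[2]-.013)<.006)&(u>285)&(u<355)
S=q.max(2)-q.min(2)
h=P[b&(q.max(2)>90)];print(len(h),np.percentile(h,[1,50,99],axis=0).round(4).tolist())
e=np.clip((p[130:370,180:460].astype(float)-215)*6,0,255).astype(np.uint8)
cv2.imwrite('pics/w7c.png',np.hstack([cv2.resize(x,None,fx=1.42,fy=1.42)[:,:,::-1] for x in (p[130:370,180:460],e)]))
E
```

```text
time: 34.2
eef_pos: [0.53, 0.2985, 0.1428]
orientation: [[0.001, 1.0, -0.001], [0.985, -0.001, 0.173], [0.173, -0.001, -0.985]]
contact_force: [-0.8, 0.5, -0.3]
finger_gap: 0.0423
grasp_force: 29.9
time: 35.0
eef_pos: [0.5307, 0.2977, 0.0492]
orientation: [[0.003, 1.0, 0.001], [0.985, -0.003, 0.173], [0.173, 0.0, -0.985]]
contact_force: [-0.3, -0.3, -0.1]
finger_gap: 0.0424
grasp_force: 29.9
[0.5308412  0.29787238 0.04955616]
2191 [[0.5106, 0.2892, 0.057], [0.5309, 0.2999, 0.0625], [0.5513, 0.3088, 0.0643]]
```

View pics/w7c.png

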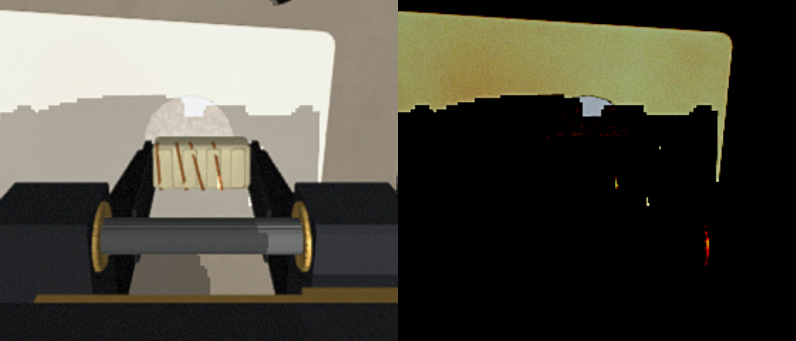

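Left half: bar held at (201,165) over the disc, whose visible upper arc runs from (147,133) over (190,96) to (233,135). The bar sits a bit to the right of the disc.

```bash
python3 - <<'E'
from h import *
k=np.load('C7.npz');C=tuple(k[x] for x in('f','cx','cy','R','t'))
p=np.load('w7.npz')['p'];q=p.astype(int)
# edge points: strongest gradient along rays from the approx disc centre in the enlarged crop
g=cv2.GaussianBlur(cv2.cvtColor(p,cv2.COLOR_RGB2GRAY),(3,3),0).astype(float)
E0=[(147,133),(153,117),(165,104),(178,98),(192,96),(207,97),(220,105),(230,118),(233,135)]
W=[ray(C,x/1.42+180,y/1.42+130,.0115)[:2]*1000 for x,y in E0]
c,r=circ(W);print(c,r)
# fixed radius 25
from scipy.optimize import least_squares
W=np.array(W);print(least_squares(lambda c:np.hypot(*(W-c).T)-25,c).x)
E
```

```text
[525.69617018 300.52106428] 24.16196367037385
[525.656612   299.44936659]
```

```bash
python3 -m creep '[[0.02,-0.21,0,0,0,0,-1],[-0.07,0,0.4,0,0,0,-1],[-0.08,0,0.45,0,0,0,-1],[-0.05,0,0.28,0,0,0,-1],[-0.02,0,0.12,0,0,0,-1],[0,0,0,0,0,0,-1],[0,0,0,0,0,0,-1]]'
```

```text
time: 35.75
eef_pos: [0.5251, 0.2984, 0.0167]
orientation: [[0.003, 1.0, 0.0], [0.985, -0.003, 0.173], [0.173, -0.0, -0.985]]
contact_force: [-0.8, -0.8, 0.0]
finger_gap: 0.0424
grasp_force: 30.0
```

```bash
python3 -m creep '[[0,0,0.03,0,0,0,-1],[0,0,0,0,0,0,-1]]'; python3 -m creep '[[0,0,0,0,0,0,0],[0,0,0,0,0,0,0.1],[0,0,0,0,0,0,0.1],[0,0,0,0,0,0,0.1],[0.03,0,-0.2,0,0,0,0.1],[0.09,0,-0.5,0,0,0,0.5],[0.15,0,-0.85,0,0,0,1],[0.15,0,-0.85,0,0,0,1],[0.15,0,-0.85,0,0,0,1],[0.15,0,-0.85,0,0,0,1],[0.15,0,-0.85,0,0,0,1],[0.09,0,-0.5,0,0,0,1],[0,0,0,0,0,0,1]]'
python3 - <<'E'
from h import *
C,p,d=shot('wrist','w8');P=cloud(C,d)
m=blob((P[:,:,2]>.022)&(P[:,:,2]<.04)&(abs(P[:,:,0]-.525)<.035)&(abs(P[:,:,1]-.3)<.03));print(rect(C,m,.0305)[0])
cv2.imwrite('pics/w8c.png',cv2.resize(p[130:330,180:460,::-1],None,fx=2.4,fy=2.4))
E
```

```text
time: 35.95
eef_pos: [0.5251, 0.2985, 0.0166]
orientation: [[0.003, 1.0, 0.0], [0.985, -0.003, 0.173], [0.173, -0.0, -0.985]]
contact_force: [-2.7, -2.4, 7.8]
finger_gap: 0.0421
grasp_force: 30.2
time: 37.25
eef_pos: [0.5258, 0.2988, 0.1568]
orientation: [[0.002, 1.0, 0.004], [0.985, -0.003, 0.174], [0.174, 0.003, -0.985]]
contact_force: [0.4, -0.4, 0.1]
finger_gap: 0.0951
grasp_force: 0.0
((525.6043701171875, 300.27252197265625), (18.96186065673828, 40.92783737182617), 89.83735656738281)
```

View pics/w8c.png

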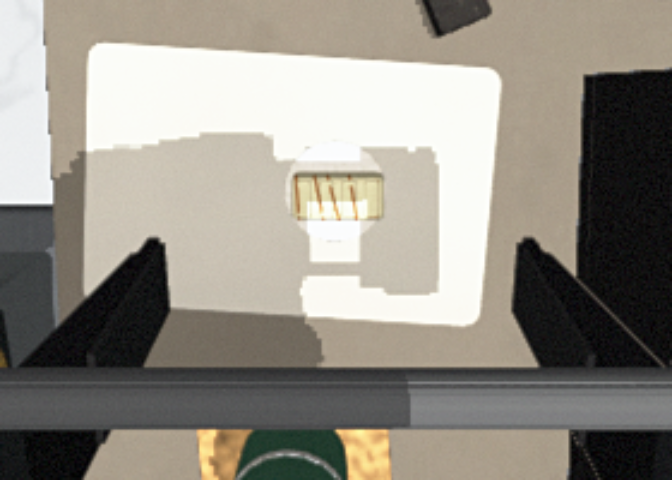

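Crop: striped praline sits centred on the paper disc, at (337,195). Board is clear, so the tins go back now, green first.

```bash
python3 -m creep '[[0,0,0,0,-0.73,0,1],[0,0,0,0,-0.72,0,1],[-0.8,-0.13,0,0,0,0,1],[-0.8,-0.13,0,0,0,0,1],[-0.8,-0.13,0,0,0,0,1],[-0.8,-0.13,0,0,0,0,1],[-0.8,-0.13,0,0,0,0,1],[-0.8,-0.13,0,0,0,0,1],[-0.8,-0.13,0,0,0,0,1],[-0.06,0,0,0,0,0,1],[0,0,0,0,0,0,1],[0,0,0,0,0,0,1]]'
```

```text
time: 38.5
eef_pos: [0.502, 0.1577, 0.1542]
orientation: [[0.003, 1.0, -0.0], [1.0, -0.003, -0.0], [-0.0, -0.0, -1.0]]
contact_force: [-0.2, -0.1, 0.3]
finger_gap: 0.0952
grasp_force: 0.0
```

```bash
python3 -m creep '[[0,0,0.4,0,0,0,1],[0,0,0.8,0,0,0,1],[0,0,0.8,0,0,0,1],[0,0,0.8,0,0,0,1],[0,0,0.4,0,0,0,1],[0,0,0.18,0,0,0,1],[0,0,0,0,0,0,1],[0,0,0,0,0,0,1],[0,0,0,0,0,0,-1],[0,0,0,0,0,0,-1],[0,0,0,0,0,0,-1],[0,0,0,0,0,0,-1],[0,0,0,0,0,0,-1],[0,0,0,0,0,0,-1],[0,0,0,0,0,0,-1],[0,0,0,0,0,0,-1]]';python3 -m creep '[[0,0,-0.4,0,0,0,-1],[0,0,-0.8,0,0,0,-1],[0,0,-0.8,0,0,0,-1],[0,0,-0.8,0,0,0,-1],[0,0,-0.5,0,0,0,-1],[0,0,0,0,0,0,-1],[0,0,0,0,0,0,-1]]'
```

```text
time: 40.1
eef_pos: [0.502, 0.1572, 0.0702]
orientation: [[0.003, 1.0, 0.0], [1.0, -0.003, -0.0], [-0.0, 0.0, -1.0]]
contact_force: [-0.1, 0.3, 0.9]
finger_gap: 0.0556
grasp_force: 30.0
time: 40.8
eef_pos: [0.5018, 0.1571, 0.1524]
orientation: [[0.003, 1.0, -0.0], [1.0, -0.003, -0.0], [-0.0, -0.0, -1.0]]
contact_force: [-0.1, -0.7, -1.4]
finger_gap: 0.0556
grasp_force: 30.0
```

```bash
python3 -m creep '[[0.5,-0.1,0,0,0,0,-1],[0.8,-0.1,0,0,0,0,-1],[0.8,-0.12,0,0,0,0,-1],[0.8,-0.12,0,0,0,0,-1],[0.8,-0.12,0,0,0,0,-1],[0.8,-0.12,0,0,0,0,-1],[0.8,-0.12,0,0,0,0,-1],[0.8,-0.1,0,0,0,0,-1],[0.8,-0.1,0,0,0,0,-1],[0.38,0,0,0,0,0,-1],[0,0,0,0,0,0,-1],[0,0,0,0,0,0,-1]]';python3 -m creep '[[0,0,0.4,0,0,0,-1],[0,0,0.8,0,0,0,-1],[0,0,0.8,0,0,0,-1],[0,0,0.5,0,0,0,-1],[0,0,0.3,0,0,0,-1],[0,0,0.12,0,0,0,-1],[0,0,0,0,0,0,-1],[0,0,0,0,0,0,-1],[0,0,0,0,0,0,-1]]'
```

```text
time: 42.0
eef_pos: [0.4773, 0.339, 0.1521]
orientation: [[0.003, 1.0, -0.001], [1.0, -0.003, -0.001], [-0.001, -0.001, -1.0]]
contact_force: [0.3, 0.6, -0.5]
finger_gap: 0.0558
grasp_force: 30.0
time: 42.9
eef_pos: [0.4778, 0.3394, 0.0802]
orientation: [[0.003, 1.0, 0.001], [1.0, -0.003, 0.0], [0.0, 0.001, -1.0]]
contact_force: [-0.1, 0.4, -1.2]
finger_gap: 0.0554
grasp_force: 30.0
```

```bash
python3 -m creep '[[0,-0.02,0.05,0,0,0,-1],[0,0,0.05,0,0,0,-1],[0,0,0.03,0,0,0,-1],[0,0,0,0,0,0,-1],[0,0,0,0,0,0,-1]]'
```

```text
time: 43.4
eef_pos: [0.4771, 0.3394, 0.0771]
orientation: [[0.003, 1.0, 0.001], [1.0, -0.003, 0.0], [0.0, 0.001, -1.0]]
contact_force: [-2.9, -1.2, 7.1]
finger_gap: 0.0556
grasp_force: 30.0
```

```bash
python3 -m creep '[[0,0,0,0,0,0,0.3],[0,0,0,0,0,0,0.7],[0,0,0,0,0,0,1],[0,0,0,0,0,0,1],[0,0,0,0,0,0,1],[0,0,0,0,0,0,1],[0,0,-0.5,0,0,0,1],[0,0,-0.9,0,0,0,1],[0,0,-0.9,0,0,0,1],[0,0,-0.8,0,0,0,1],[0,0,-0.3,0,0,0,1],[0,0,0,0,0,0,1]]';python3 -m creep '[[-0.5,0.1,0,0,0,0,1],[-0.9,0.12,0,0,0,0,1],[-0.9,0.12,0,0,0,0,1],[-0.9,0.12,0,0,0,0,1],[-0.9,0.12,0,0,0,0,1],[-0.9,0.12,0,0,0,0,1],[-0.9,0.12,0,0,0,0,1],[-0.9,0.12,0,0,0,0,1],[-0.9,0.12,0,0,0,0,1],[-0.9,0.12,0,0,0,0,1],[-0.9,0.12,0,0,0,0,1],[-0.46,0,0,0,0,0,1],[0,0,0,0,0,0,1],[0,0,0,0,0,0,1]]'
```

```text
time: 44.6
eef_pos: [0.4774, 0.3395, 0.1627]
orientation: [[0.003, 1.0, 0.002], [1.0, -0.003, 0.001], [0.001, 0.002, -1.0]]
contact_force: [-0.1, -0.5, -0.8]
finger_gap: 0.0949
grasp_force: 0.0
time: 46.0
eef_pos: [0.5085, 0.0903, 0.161]
orientation: [[0.004, 1.0, -0.001], [1.0, -0.004, 0.0], [0.0, -0.001, -1.0]]
contact_force: [0.4, 0.3, 0.0]
finger_gap: 0.0954
grasp_force: 0.0
```

```bash
python3 -m creep '[[0,-0.02,0.4,0,0,0,1],[0,0,0.8,0,0,0,1],[0,0,0.8,0,0,0,1],[0,0,0.8,0,0,0,1],[0,0,0.6,0,0,0,1],[0,0,0.28,0,0,0,1],[0,0,0,0,0,0,1],[0,0,0,0,0,0,1],[0,0,0,0,0,0,-1],[0,0,0,0,0,0,-1],[0,0,0,0,0,0,-1],[0,0,0,0,0,0,-1],[0,0,0,0,0,0,-1],[0,0,0,0,0,0,-1],[0,0,0,0,0,0,-1],[0,0,0,0,0,0,-1]]';python3 -m creep '[[0,0,-0.4,0,0,0,-1],[0,0,-0.8,0,0,0,-1],[0,0,-0.8,0,0,0,-1],[0,0,-0.8,0,0,0,-1],[0,0,-0.5,0,0,0,-1],[0,0,0,0,0,0,-1],[0,0,0,0,0,0,-1]]'
```

```text
time: 47.6
eef_pos: [0.5083, 0.0901, 0.0694]
orientation: [[0.003, 1.0, 0.0], [1.0, -0.003, -0.0], [-0.0, 0.0, -1.0]]
contact_force: [-0.7, 0.5, 2.1]
finger_gap: 0.0557
grasp_force: 30.0
time: 48.3
eef_pos: [0.5081, 0.0902, 0.1519]
orientation: [[0.003, 1.0, 0.0], [1.0, -0.003, -0.0], [-0.0, 0.0, -1.0]]
contact_force: [-0.7, -0.6, -1.9]
finger_gap: 0.0556
grasp_force: 30.0
```

```bash
python3 -m creep '[[0.5,-0.1,0,0,0,0,-1],[0.8,-0.17,0,0,0,0,-1],[0.8,-0.17,0,0,0,0,-1],[0.8,-0.17,0,0,0,0,-1],[0.8,-0.17,0,0,0,0,-1],[0.8,-0.17,0,0,0,0,-1],[0.8,-0.17,0,0,0,0,-1],[0.8,-0.17,0,0,0,0,-1],[0.7,-0.15,0,0,0,0,-1],[0.36,-0.05,0,0,0,0,-1],[0,0,0,0,0,0,-1],[0,0,0,0,0,0,-1]]';python3 -m creep '[[0,0,0.4,0,0,0,-1],[0,0,0.8,0,0,0,-1],[0,0,0.8,0,0,0,-1],[0,0,0.5,0,0,0,-1],[0,0,0.3,0,0,0,-1],[0,0,0.1,0,0,0,-1],[0,0,0,0,0,0,-1],[0,0,0,0,0,0,-1],[0,0,0,0,0,0,-1]]'
```

```text
time: 49.5
eef_pos: [0.4714, 0.2691, 0.1515]
orientation: [[0.003, 1.0, -0.001], [1.0, -0.003, -0.001], [-0.001, -0.001, -1.0]]
contact_force: [0.3, -0.7, -1.3]
finger_gap: 0.0557
grasp_force: 30.0
time: 50.4
eef_pos: [0.4718, 0.2694, 0.0799]
orientation: [[0.003, 1.0, 0.001], [1.0, -0.003, 0.0], [0.0, 0.001, -1.0]]
contact_force: [0.0, 0.6, -1.7]
finger_gap: 0.0555
grasp_force: 30.0
```

```bash
python3 -m creep '[[0,-0.02,0.05,0,0,0,-1],[0,0,0.05,0,0,0,-1],[0,0,0.03,0,0,0,-1],[0,0,0.01,0,0,0,-1],[0,0,0,0,0,0,-1]]'
```

```text
time: 50.9
eef_pos: [0.4711, 0.2693, 0.0764]
orientation: [[0.003, 1.0, 0.0], [1.0, -0.003, 0.0], [0.0, 0.0, -1.0]]
contact_force: [-2.4, -0.7, 6.9]
finger_gap: 0.0554
grasp_force: 30.0
```

Contact made; release, then retreat to the pose of the second wrist view to verify.

```bash
python3 -m creep '[[0,0,0,0,0,0,0.3],[0,0,0,0,0,0,0.7],[0,0,0,0,0,0,1],[0,0,0,0,0,0,1],[0,0,0,0,0,0,1],[0,0,0,0,0,0,1],[0,0,-0.5,0,0,0,1],[0,0,-0.9,0,0,0,1],[0,0,-0.9,0,0,0,1],[0,0,-0.9,0,0,0,1],[0,0,-0.9,0,0,0,1],[0,0,-0.9,0,0,0,1],[-0.5,0,-1,0,0,0,1],[-0.7,0,-1,0,0,0,1],[-0.7,0,-1,0,0,0,1],[-0.6,0,-1,0,0,0,1],[0,0,-0.5,0,0,0,1],[0,0,0,0,0,0,1],[0,0,0,0,0,0,1],[0,0,0,0,0,0,1]]'
python3 - <<'E'
from h import *
C,p,d=shot('wrist','w9');P=cloud(C,d)
hsv=cv2.cvtColor(p,cv2.COLOR_RGB2HSV).astype(int);v,u=np.mgrid[0:400,0:640];H,S=hsv[...,0],hsv[...,1]
def box(u0,u1,v0,v1): return (u>=u0)&(u<=u1)&(v>=v0)&(v<=v1)
for n,m,z in(('green',(P[:,:,2]>.105)&(P[:,:,2]<.12)&(H>55)&(H<95)&(S>80),.11),('gold',(P[:,:,2]>.105)&(P[:,:,2]<.12)&(H>15)&(H<40)&(S>80),.11),
 ('striped',(P[:,:,2]>.023)&(P[:,:,2]<.04)&(abs(P[:,:,0]-.528)<.025)&(abs(P[:,:,1]-.3)<.03),.0305)):
    m=blob(m);print(n,m.sum(),rect(C,m,z))
C,q,d=shot('top','t9')
cv2.imwrite('pics/end.png',np.hstack([p[0:320,230:450,::-1],cv2.resize(q[120:250,190:450,::-1],None,fx=2.2,fy=2.2)[:286].copy() if 0 else cv2.copyMakeBorder(cv2.resize(q[120:250,190:450,::-1],None,fx=2.2,fy=2.2),0,34,0,0,0)]))
E
```

```text
time: 52.9
eef_pos: [0.4705, 0.2069, 0.3127]
orientation: [[0.003, 1.0, -0.001], [1.0, -0.003, -0.0], [-0.0, -0.001, -1.0]]
contact_force: [-0.2, 0.0, -0.3]
finger_gap: 0.095
grasp_force: 0.0
green 1720 (((477.02972412109375, 338.2362365722656), (53.285797119140625, 52.23594665527344), 89.88833618164062), ((477.0049133300781, 338.1940002441406), 27.49135971069336))
gold 1493 (((471.4485168457031, 268.3435974121094), (53.55851745605469, 54.00712585449219), 89.89193725585938), ((471.1571960449219, 268.6221923828125), 27.707040786743164))
striped 399 (((524.7676391601562, 298.5843811035156), (18.76111602783203, 42.95307922363281), 89.89318084716797), ((524.65234375, 298.96917724609375), 22.652568817138672))
```

View pics/end.png

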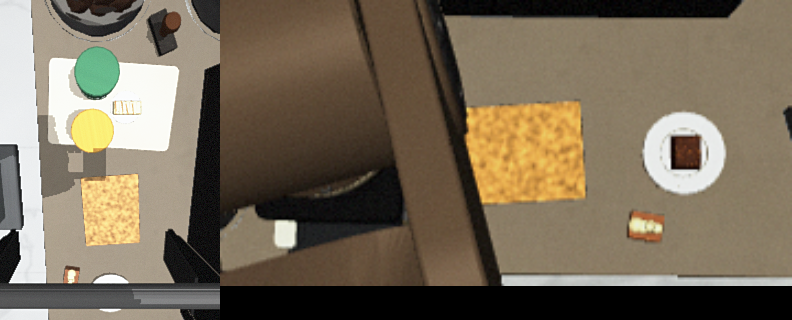

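The picture shows both tins back on the board, within 1 mm of their starting measurements. The striped praline is on the disc, the dark one is on the plate and the swirl one hasn't moved.

```bash
python3 -c "
from station import *
print(sign_off())"
```

```text
the job is handed in; nothing more can be done
None
```

The job is done and handed in at about 53 s: the dark praline is centred on the plate, the striped one is centred on the paper disc, both tins are upright within about 1 mm of where they stood, and the swirl praline was left alone.

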